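# Move the charged battery pack from its dock to the handheld

## Task

Press the catch key of the charging dock so that the charged battery pack pops loose, slide the pack off the dock's rail, and slide it into the rail bay on the back of the handheld game device until its spring catch clicks and holds the pack fully home. Push steadily, do not ram the pack into the handheld, leave the other things on the console where they are, and let go of everything at the end.

Things in the scene. Friction and masses are not known exactly. Their poses are not given: they have to be found in the camera images.
- dock: Black charging dock, fixed: slab x -62..58, y -50..80 mm, top at F = 22 mm, with a rail bay on top (described at dock_mouth and dock_ejector). Origin: on the console, under the centre of a fully home pack. +x: the way a pack slides in; z up; y towards its catch key.
- dock_mouth (a point): Middle of its bay's mouth, on its floor (dock x = -20 mm, z = F). Bay: side blocks x -20..56 mm, 40 mm apart, outer faces y +-34, tops 30 mm above F, under each a groove for the pack's foot (53 mm wall to wall, 8 mm high). Before them a flat ledge (x -60..-20, sloping down to -71) with 6 mm high fences flaring from 53 mm apart at x -20 to 67 at x -38. Fingers do not fit between blocks and pack.
- dock_ejector (a joint): Sprung plunger between the blocks, m: pushes a pack to -x with 4.5 N at home (reads 0.003), 3 N at the end (0.029, pack 26 mm out); hard stop at 0, pack 3 mm too deep. When the key is held down it shoves the pack out 26 to 30 mm: the tail then stands 36 to 40 mm out of the blocks and the pack lies loose on the floor, its nose still in the grooves.
- handheld: White handheld game device, 120 x 234 x 22 mm with grey grips at its ends (y = +-100 mm, crests 2 mm above the back), lying screen down on a silicone pad, not movable. Origin: on the console, under the centre of a fully home pack; axes as on the dock. Its back, F = 32 mm above the console, carries the same bay, empty at the start.
- handheld_mouth (a point): Middle of the mouth of the handheld's bay, on its floor (x = -20 mm, z = F = 32 mm); shape and sizes as at dock_mouth. A steel tooth (12 mm wide, 5 mm high, ramp towards -x, at x 4..20, upright face at 20) stands out of each bay's floor and snaps up into the pack's pocket when it is pushed home.
- handheld_ejector (a joint): As dock_ejector; starts out (0.029), 0.003 with a pack home. Pushing a pack in the last 26 mm takes 3 to 10 N (plunger and tooth), up to twice that where the fingers also bear down on it; a pack let go before the click is pushed back out. The tooth clicks when the pack reaches home; 3 mm more is the hard stop.
- pack: Loose slick grey battery pack, 60 mm long (x), 30 mm high, 110 to 200 g, starting home in the dock. Origin: centre of its underside; +x: nose, enters first. Foot 50 mm wide (y), 6 mm high, full length; above it the body, 36 mm wide, the grasp (on the tail half). Pocket under the foot at x 4..20. Home: origin at the bay's x = y = 0, z = F, axes parallel. To enter, the foot lies on the ledge.
- dock_catch (a joint): Travel of the dock's catch key and tooth, m: 0 up, 0.007 fully pressed (hard stop); springs back. The pack is freed from 0.005 on; takes about 2 to 5 N while a pack is held.
- dock_key (a point): Centre of the top of the dock's catch key, a grey ribbed block 28 x 28 mm beside the bay, at dock x = -40, y = 58 mm, 14 mm above F when up; it moves down with the key.
- handheld_key (a point): The same on the handheld's catch key (not to be pressed for fitting a pack).
- handheld_catch (a joint): Travel of the handheld's key and tooth, as dock_catch: 0 when the tooth is up (clicked in, or no pack), about 0.005 while the pack's nose rides over the tooth.
- salt_pig: Bystander: round white ceramic salt pig with coins in its mouth, 94 mm across, 86 mm high; origin under its centre.
- stopper: Bystander: chrome bottle stopper lying down, 70 mm long, 28 mm thick; origin under its middle.
Not all that is in view belongs to the job. Several things have the shape of the pack; the one meant has the colours described above.

How it is judged:
By the outcome, as a careful person would: the job done as asked, in the order asked, and still so for the second after the job is handed in, with the robot touching nothing.
It also fails if it takes over 51 s, if anything falls off the work surface, if the arm or the gripper's body presses on something with over 40 N, if the wrist force passes 120 N, or if a joint passes its speed limit or range.

## Robot

A 6-joint arm with a two-finger parallel gripper is mounted at the origin on the work surface. World frame = base frame: x ahead of the robot, y to its left, z up, the work surface at z = 0. Lengths are in m, angles in rad, forces in N, time in s.
With the tool pointing down it reaches from about 0.25 to 0.775 m from the base axis. Payload 4 kg.
Tool frame: the origin (TCP) lies between the finger pads; the fingertips stand 22 mm ahead of it and the grasp point (between the pads) lies 3 mm ahead of it; z points along the fingers, y is the direction in which the jaws open and shut (so a half turn about z gives the same grasp; the last joint's range is limited). The gripper opens to 94 mm and grips with 3 to 60 N. Pads are 16 mm wide; open, the fingers measure 119 mm over their backs; the gripper's body (75 mm by 177 mm) begins 78 mm behind the grasp point.
Start: joints at [-0.103, 0.087, 1.371, -0, 1.684, -0.103], TCP at [0.55, -0, 0.228] pointing down, gripper open.
Joint ranges: [-3.1, 3.1], [-0.76, 2.03], [0.27, 2.55], [-1.08, 4.22], [0.17, 2.65], [-2.57, 2.57]. Speed limits (rad/s): [2.79, 2.79, 3.14, 3.14, 3.14, 3.14].

## Interface

Orientations are given as a rotation vector (axis times angle).
In Python, from cell import robot, cams gives the robot as it stands. The module is installed in compiled form; this text tells all that it offers.
- The arm moves only by the tool jog_arm, never from a script. Its argument "moves" is a list of rows, each an object of numbers: "x", "y", "z": the shift along the world's x, y, z in cm; "wx", "wy", "wz": the turn, a rotation vector about the world's x, y, z in degrees; "grip": the gripper's target within -1 to 1 (shut at 1, half-way at 0, fully open at -1). In form: [{"x": .., "y": .., "z": .., "wx": .., "wy": .., "wz": .., "grip": ..}, ...]. A call has 1 to 20 rows; each row is the pose to reach, as a shift and turn from the pose measured when the call began; what a row does not reach only later rows make up. A row lasts 1/8 s, in which the tool goes at most 62.5 mm and 10.7 degrees, less where a joint would pass 70% of its speed; a pose out of reach is approached as far as the arm can. A call with a gripper value outside its range is refused whole. The fingers move at their own pace and stop on an object; "grip_force" is the grip in N (left out, the last holds). Time passes only in rows, so rows that repeat a pose let the fingers close. It gives the time, the measured TCP pose, the force and the opening at its end, in the units of the state.
- robot.observe(): the state, without advancing time (a new reading comes with each control period).
- cams.capture(name): name is "scene" or "side" or "wrist"; returns a dict with "color" (400x640x3 uint8, red, green, blue), "z_map" (400x640 float32, m along the optical axis (not along the pixel's ray), 0 where there is no reading), "fx", "fy", "cx", "cy" (pixels), "cam_to_world" (4x4, takes a point from camera to world coordinates); the wrist camera has in their place "mount" (4x4, takes a point from camera to tool coordinates, whose origin is the TCP and whose axes are the flange's). Camera axes: x right, y down, z forward; pixel columns grow to the right and rows downward; lengths in m; the calibration is good to about 2 mm. A picture is of the moment at which its call begins: read the wrist's pose just before it.
- robot.hand_in(): hands the job in, once; it reports no verdict.
The state is a dict: "time": time; "qpos": joint angles; "joint_vel": joint speeds; "joint_torque": joint torques, N m; "position": TCP position; "eef_rot": TCP orientation; "force": force on the tool from outside, world axes, zero at the start; "ft_torque": the same for the moment, N m; "opening": opening from 0.0 (shut) to 1.0 (fully open).
Only numpy, scipy, OpenCV 4.12 (cv2) and the standard library are available. Lean on these libraries where they do the work, as an engineer would, in place of code of your own. Each camera call takes 0.05 s, during which the arm holds its last target.

## Working session

There is one attempt and no reset: what is moved stays moved. The work goes in short steps, Python scripts to look and compute and a tool call to move; the robot and the scene stay as the last step left them, time stands still between calls to the robot, and variables do not carry over. Pictures are saved under pics/ and viewed, and the job is handed in when it is done.

Besides the shell and the picture viewer there is one more tool, called after "Call:" as name(argument=value, ...) on one line, values as JSON. jog_arm: Moves the arm, as the interface text tells. Its arguments: {"type":"object","properties":{"moves":{"type":"array"},"grip_force":{"type":"number"}},"required":["moves"]}

```bash
mkdir -p pics; python3 - <<'E'
from cell import robot,cams
import cv2,numpy as np,pickle
print(robot.observe())
for n in ["scene","side","wrist"]:
    c=cams.capture(n); pickle.dump(c,open(f"{n}0.pkl","wb"))
    cv2.imwrite(f"pics/{n}0.png",c["color"][:,:,::-1])
    print(n,c["fx"],c["cx"],c["cy"],c.get("cam_to_world",c.get("mount")))
E
```

```text
{'time': 0.0, 'qpos': array([-1.03126124e-01,  8.79369607e-02,  1.37221826e+00, -8.04654139e-06,
        1.68361977e+00, -1.03070846e-01]), 'joint_vel': array([ 0.00099312,  0.00094586,  0.00129596, -0.00131673, -0.00038427,
        0.00099399]), 'joint_torque': array([ 1.28542815e-03, -3.40182602e+01, -3.02423716e+01,  7.18220207e-02,
        3.29729996e-02, -1.13141955e-04]), 'position': array([5.49500929e-01, 3.00214454e-05, 2.26332262e-01]), 'eef_rot': array([-2.22030919e+00, -2.22018447e+00,  2.17021606e-03]), 'force': array([ 0.51727754, -0.00924287,  0.47697089]), 'ft_torque': array([-0.01875672, -0.01146563,  0.01896948]), 'opening': 1.0002675505869365}
scene 495.12439778605557 320.76310930742153 194.4794547902476 [[ 0.84398618  0.34672012 -0.40923403  1.02905283]
 [ 0.5363303  -0.53687083  0.65124459 -0.74437689]
 [ 0.00609379 -0.76912605 -0.63906806  0.77021224]
 [ 0.          0.          0.          1.        ]]
side 520.2246524748508 314.50340674867635 201.07605354688155 [[-9.11392517e-01 -2.33912804e-01  3.38597816e-01  1.98901942e-01]
 [-4.11538187e-01  5.17958959e-01 -7.49903218e-01  8.68549659e-01]
 [ 3.21925533e-05 -8.22802113e-01 -5.68327971e-01  7.45774597e-01]
 [ 0.00000000e+00  0.00000000e+00  0.00000000e+00  1.00000000e+00]]
wrist 322.7969915257987 324.2809009777125 203.71079976304222 [[ 1.46629130e-03 -9.71363111e-01 -2.37595363e-01  6.90612760e-02]
 [ 9.99998544e-01  1.21690710e-03  1.19627962e-03 -3.18069227e-04]
 [-8.72890412e-04 -2.37596771e-01  9.71363481e-01 -1.57682423e-01]
 [ 0.00000000e+00  0.00000000e+00  0.00000000e+00  1.00000000e+00]]
```

View pics/scene0.png

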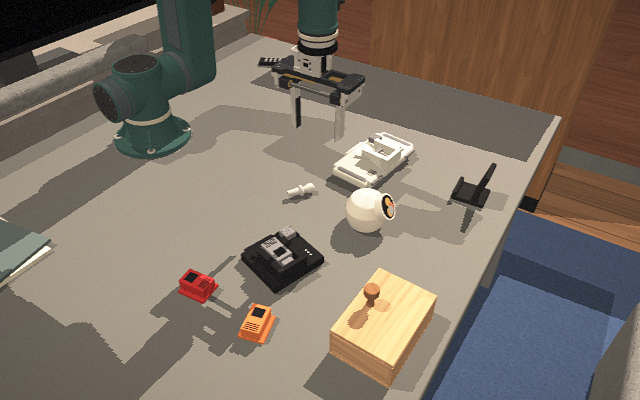

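View pics/side0.png

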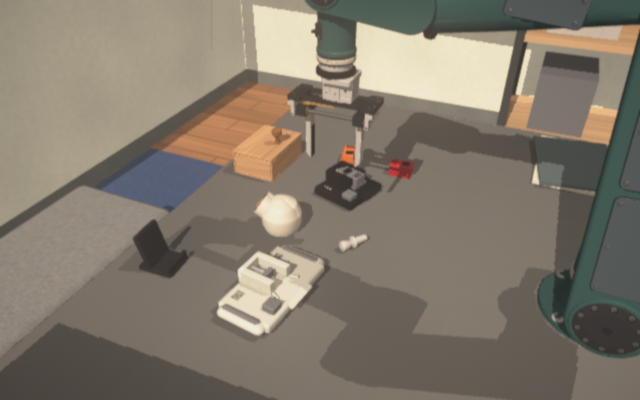

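View pics/wrist0.png

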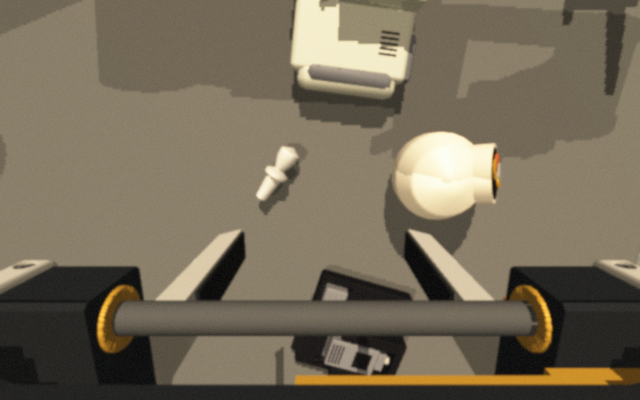

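```bash
cat > h.py <<'E'
import numpy as np,cv2,pickle
from scipy.spatial.transform import Rotation as R
def cloud(c,T=None):
    T=c["cam_to_world"] if T is None else T
    z=c["z_map"].astype(float); v,u=np.mgrid[:z.shape[0],:z.shape[1]]
    P=np.stack([(u-c["cx"])/c["fx"]*z,(v-c["cy"])/c["fy"]*z,z],-1)
    P=P@T[:3,:3].T+T[:3,3]; P[z<=0]=np.nan
    return P
def wristT(c,s):
    W=np.eye(4);W[:3,:3]=R.from_rotvec(s["eef_rot"]).as_matrix();W[:3,3]=s["position"]
    return W@c["mount"]
E
python3 - <<'E'
from h import *
a=pickle.load(open("scene0.pkl","rb"));b=pickle.load(open("side0.pkl","rb"))
def crop(c,u0,u1,v0,v1,k): return cv2.resize(c["color"][v0:v1,u0:u1,::-1],None,fx=k,fy=k,interpolation=cv2.INTER_CUBIC)
cv2.imwrite("pics/c1.png",np.hstack([crop(a,233,333,215,295,4),crop(a,325,425,120,200,4)]))
cv2.imwrite("pics/c2.png",np.hstack([crop(b,300,400,145,225,4),crop(b,210,335,240,340,3.2)]))
for n,c in(("scene",a),("side",b)):
    P=cloud(c); cv2.imwrite
    # heights
    pts={"scene":[(278,252),(288,232),(300,262),(375,155),(350,170),(200,285),(257,322),(300,190),(120,250)],"side":[(350,175),(348,195),(345,195),(270,290),(270,306),(350,242),(450,300)]}[n]
    for p in pts: print(n,p,P[p[1],p[0]].round(3))
E
```

```text
scene (278, 252) [ 0.594 -0.21   0.052]
scene (288, 232) [ 0.567 -0.138  0.035]
scene (300, 262) [ 0.642 -0.203  0.045]
scene (375, 155) [0.606 0.179 0.062]
scene (350, 170) [0.565 0.13  0.03 ]
scene (200, 285) [ 0.506 -0.344  0.029]
scene (257, 322) [ 0.65  -0.352  0.029]
scene (300, 190) [0.5   0.005 0.023]
scene (120, 250) [ 0.273 -0.348 -0.002]
side (350, 175) [ 0.579 -0.193  0.05 ]
side (348, 195) [ 0.559 -0.128  0.034]
side (345, 195) [ 0.566 -0.125  0.034]
side (270, 290) [0.571 0.25  0.045]
side (270, 306) [0.552 0.286 0.044]
side (350, 242) [0.495 0.023 0.02 ]
side (450, 300) [ 0.257  0.087 -0.001]
```

View pics/c1.png

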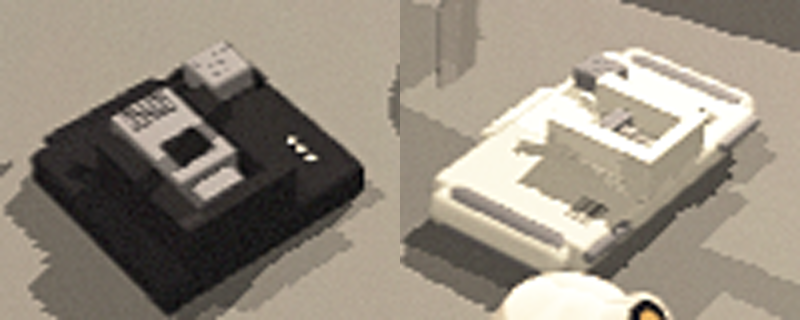

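View pics/c2.png

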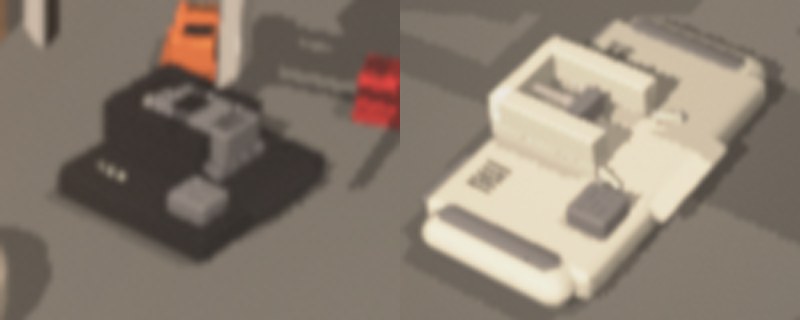

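```bash
python3 - <<'E'
from h import *
a=pickle.load(open("scene0.pkl","rb"));b=pickle.load(open("side0.pkl","rb"))
for nm,c0,zt in(("dock",(.6,-.2),.052),("hh",(.6,.2),.062)):
  for n,cs in (("scene",[a]),("side",[b]),("both",[a,b])):
    P=np.concatenate([cloud(c).reshape(-1,3) for c in cs])
    m=(np.hypot(P[:,0]-c0[0],P[:,1]-c0[1])<.12)&(abs(P[:,2]-zt)<.006)
    Q=P[m]; r=cv2.minAreaRect((Q[:,:2]*1000).astype(np.float32))
    print(nm,n,m.sum(),Q.mean(0).round(3),np.round(r[0],1),np.round(r[1],1),round(r[2],1))
    print(cv2.boxPoints(r).round(0).tolist())
  # slab
    m=(np.hypot(P[:,0]-c0[0],P[:,1]-c0[1])<.16)&(P[:,2]>.012)&(P[:,2]<(.07))
    Q=P[m]; r=cv2.minAreaRect((Q[:,:2]*1000).astype(np.float32))
    print("  slab",np.round(r[0],1),np.round(r[1],1),round(r[2],1))
E
```

```text
dock scene 1011 [ 0.598 -0.21   0.051] [ 595.8 -208.1] [69.7 91.2] 73.2
[[542.0, -228.0], [629.0, -255.0], [650.0, -188.0], [562.0, -162.0]]
  slab [ 585.5 -235.3] [236.6 167.4] 85.4
dock side 484 [ 0.592 -0.203  0.051] [ 593.7 -205.3] [73.3 90.1] 73.1
[[540.0, -227.0], [626.0, -253.0], [647.0, -183.0], [561.0, -157.0]]
  slab [ 585.7 -231.2] [236.2 166.5] 82.4
dock both 1495 [ 0.596 -0.208  0.051] [ 595.3 -205.9] [73.5 93.5] 73.2
[[540.0, -228.0], [629.0, -255.0], [651.0, -184.0], [561.0, -157.0]]
  slab [ 587.9 -232.2] [238.5 172.6] 82.8
hh scene 331 [0.612 0.21  0.061] [606.6 213.2] [74.  80.4] 81.1
[[561.0, 183.0], [641.0, 170.0], [652.0, 244.0], [573.0, 256.0]]
  slab [583.7 215.2] [236.6 135.7] 82.2
hh side 619 [0.607 0.216 0.061] [603.8 214.5] [71.  79.9] 83.4
[[560.0, 184.0], [639.0, 175.0], [648.0, 245.0], [568.0, 254.0]]
  slab [586.4 190.5] [160.  300.5] 4.8
hh both 950 [0.608 0.214 0.061] [604.7 213.6] [74.1 84. ] 81.3
[[558.0, 183.0], [641.0, 171.0], [652.0, 244.0], [569.0, 257.0]]
  slab [588.2 190.7] [161.7 299.4] 3.6
```

Candidates for the pack in the scene view: the grey block in the black dock (278,250), a red one (198,286) and an orange one (257,322). The grey one in the dock is the right one; crop c1 shows its ribbed grey tail and dark label. I'm going above the key with the jaws along the dock's y axis.

Call:
jog_arm(moves=[{"x": 0.6, "y": -6, "z": -1, "wz": -10, "grip": 1}, {"x": 1.2, "y": -12, "z": -2, "wz": -20, "grip": 1}, {"x": 1.2, "y": -13.5, "z": -2.5, "wz": -30, "grip": 1}, {"x": 1.2, "y": -13.5, "z": -2.5, "wz": -40, "grip": 1}, {"x": 1.2, "y": -13.5, "z": -2.5, "wz": -50, "grip": 1}, {"x": 1.2, "y": -13.5, "z": -2.5, "wz": -60, "grip": 1}, {"x": 1.2, "y": -13.5, "z": -2.5, "wz": -70, "grip": 1}, {"x": 1.2, "y": -13.5, "z": -2.5, "wz": -80, "grip": 1}, {"x": 1.2, "y": -13.5, "z": -2.5, "wz": -90, "grip": 1}, {"x": 1.2, "y": -13.5, "z": -2.5, "wz": -100, "grip": 1}, {"x": 1.2, "y": -13.5, "z": -2.5, "wz": -107, "grip": 1}, {"x": 1.2, "y": -13.5, "z": -2.5, "wz": -107, "grip": 1}, {"x": 1.2, "y": -13.5, "z": -2.5, "wz": -107, "grip": 1}], grip_force=20)

```text
invalid input
```

```bash
cat >> h.py <<'E'
def look(n,tag):
    from cell import robot,cams
    s=robot.observe(); c=cams.capture(n)
    c["T"]=wristT(c,s) if n=="wrist" else c["cam_to_world"]
    pickle.dump(c,open(f"{tag}.pkl","wb")); cv2.imwrite(f"pics/{tag}.png",c["color"][:,:,::-1])
    print(s["time"],s["position"].round(4),s["eef_rot"].round(4),s["force"].round(2),round(s["opening"],3))
    M=R.from_rotvec(s["eef_rot"]).as_matrix(); print("tool y ang",np.degrees(np.arctan2(M[1,1],M[0,1])).round(2),"z",M[:,2].round(4))
    return c
E
python3 -c "
from h import *
look('wrist','w1')"
```

```text
0.15 [0.5496 0.     0.2266] [-2.2205e+00 -2.2205e+00  1.7000e-03] [-0.23  0.25  0.89] 1.0
tool y ang 0.0 z [-1.7e-03  2.0e-04 -1.0e+00]
```

View pics/w1.png

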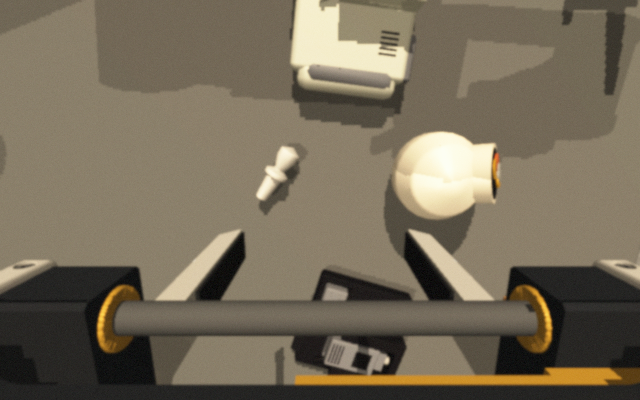

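The call was refused as invalid and the arm did not move. I'll retry with every field filled in.

Call:
jog_arm(moves=[{"x": 0.6, "y": -6, "z": -1, "wx": 0, "wy": 0, "wz": -10, "grip": 1}, {"x": 1.2, "y": -12, "z": -2, "wx": 0, "wy": 0, "wz": -20, "grip": 1}, {"x": 1.2, "y": -13.5, "z": -2.5, "wx": 0, "wy": 0, "wz": -30, "grip": 1}, {"x": 1.2, "y": -13.5, "z": -2.5, "wx": 0, "wy": 0, "wz": -40, "grip": 1}, {"x": 1.2, "y": -13.5, "z": -2.5, "wx": 0, "wy": 0, "wz": -50, "grip": 1}, {"x": 1.2, "y": -13.5, "z": -2.5, "wx": 0, "wy": 0, "wz": -60, "grip": 1}, {"x": 1.2, "y": -13.5, "z": -2.5, "wx": 0, "wy": 0, "wz": -70, "grip": 1}, {"x": 1.2, "y": -13.5, "z": -2.5, "wx": 0, "wy": 0, "wz": -80, "grip": 1}, {"x": 1.2, "y": -13.5, "z": -2.5, "wx": 0, "wy": 0, "wz": -90, "grip": 1}, {"x": 1.2, "y": -13.5, "z": -2.5, "wx": 0, "wy": 0, "wz": -100, "grip": 1}, {"x": 1.2, "y": -13.5, "z": -2.5, "wx": 0, "wy": 0, "wz": -107, "grip": 1}, {"x": 1.2, "y": -13.5, "z": -2.5, "wx": 0, "wy": 0, "wz": -107, "grip": 1}, {"x": 1.2, "y": -13.5, "z": -2.5, "wx": 0, "wy": 0, "wz": -107, "grip": 1}], grip_force=20)

```text
time: 1.82
position: [0.5616, -0.1349, 0.2016]
eef_rot: [-3.106, 0.461, 0.0]
force: [1.0, 0.8, -1.0]
opening: 0.007
```

```bash
python3 -c "
from h import *
look('wrist','w2')"
```

```text
1.825 [ 0.5616 -0.1349  0.2016] [-3.1061  0.4614  0.    ] [ 0.96  0.79 -0.98] 0.007
tool y ang -106.9 z [ 2.0e-04  1.4e-03 -1.0e+00]
```

View pics/w2.png

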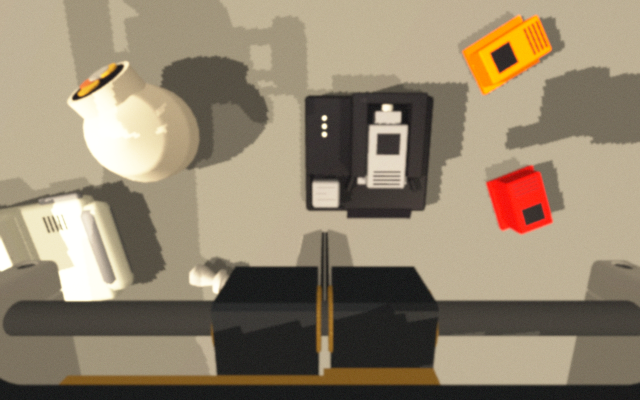

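Wrist view: the key is at (325,193), the grey pack spans (367–407, 125–188), and the dock is square to the image. I'll cast those pixels to world points.

```bash
cat >> h.py <<'E'
def ray(c,u,v,z):
    d=np.array([(u-c["cx"])/c["fx"],(v-c["cy"])/c["fy"],1.]);d=c["T"][:3,:3]@d;o=c["T"][:3,3]
    return (o+d*(z-o[2])/d[2])
E
python3 - <<'E'
from h import *
c=pickle.load(open("w2.pkl","rb"))
hsv=cv2.cvtColor(c["color"],cv2.COLOR_RGB2HSV)
sub=(slice(85,225),slice(300,440))
g=((hsv[:,:,2]>110)).astype(np.uint8); m=np.zeros_like(g);m[95:212,310:425]=g[95:212,310:425]
n,l,st,ce=cv2.connectedComponentsWithStats(m)
for i in range(1,n):
    if st[i,4]>60:
        r=cv2.minAreaRect(np.argwhere(l==i)[:,::-1].astype(np.float32)); print(st[i],ce[i].round(1),np.round(r[0],1),np.round(r[1],1),round(r[2],1), ray(c,*r[0],.036).round(4),ray(c,*r[0],.052).round(4))
cv2.imwrite("pics/w2c.png",cv2.resize(c["color"][80:225,295:445,::-1],None,fx=4,fy=4,interpolation=cv2.INTER_CUBIC))
# block tops & slab via depth
P=cloud(c,c["T"])
for lo,hi in((.046,.058),(.017,.058)):
    mm=(abs(P[:,:,2]-(lo+hi)/2)<(hi-lo)/2); w=np.zeros_like(mm);w[80:225,295:445]=mm[80:225,295:445]
    Q=P[w]; r=cv2.minAreaRect((Q[:,:2]*1000).astype(np.float32)); print(len(Q),np.round(r[0],1),np.round(r[1],1),round(r[2],1))
E
```

```text
[ 357  103   51   86 2607] [385.7 152.1] [382.3 145.6] [49.1 85.4] 1.3 [ 0.5916 -0.2032  0.036 ] [ 0.5933 -0.2008  0.052 ]
[312 181  28  27 733] [325.3 193.9] [325.5 194. ] [26. 27.] 90.0 [ 0.561  -0.1354  0.036 ] [ 0.5643 -0.1364  0.052 ]
5880 [ 595.7 -207. ] [68.2 87.8] 73.0
14969 [ 580.9 -186.9] [130.1 128. ] 72.9
```

View pics/w2c.png

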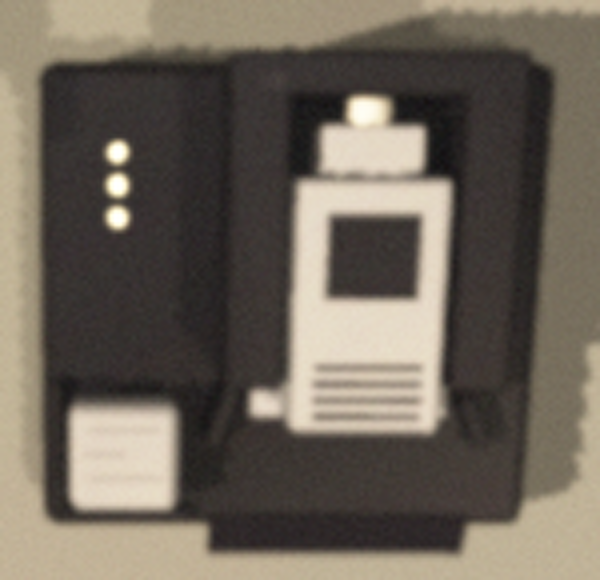

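Call:
jog_arm(moves=[{"x": 0, "y": 0, "z": -5, "wx": 0, "wy": 0, "wz": 0, "grip": 1}, {"x": 0, "y": 0, "z": -10, "wx": 0, "wy": 0, "wz": 0, "grip": 1}, {"x": 0, "y": 0, "z": -13, "wx": 0, "wy": 0, "wz": 0, "grip": 1}, {"x": 0, "y": 0, "z": -14, "wx": 0, "wy": 0, "wz": 0, "grip": 1}, {"x": 0, "y": 0, "z": -14.4, "wx": 0, "wy": 0, "wz": 0, "grip": 1}, {"x": 0, "y": 0, "z": -14.7, "wx": 0, "wy": 0, "wz": 0, "grip": 1}, {"x": 0, "y": 0, "z": -15, "wx": 0, "wy": 0, "wz": 0, "grip": 1}, {"x": 0, "y": 0, "z": -15, "wx": 0, "wy": 0, "wz": 0, "grip": 1}, {"x": 0, "y": 0, "z": -15, "wx": 0, "wy": 0, "wz": 0, "grip": 1}])

```text
time: 3.0
position: [0.5624, -0.1352, 0.0524]
eef_rot: [-3.106, 0.462, -0.004]
force: [1.3, -0.6, 1.0]
opening: 0.006
```

```bash
python3 -c "
from h import *
c=look('wrist','w3')"
```

```text
3.0 [ 0.5624 -0.1352  0.0524] [-3.1065  0.462  -0.0035] [ 1.28 -0.63  0.98] 0.006
tool y ang -106.92 z [ 2.4e-03  6.0e-04 -1.0e+00]
```

View pics/w3.png

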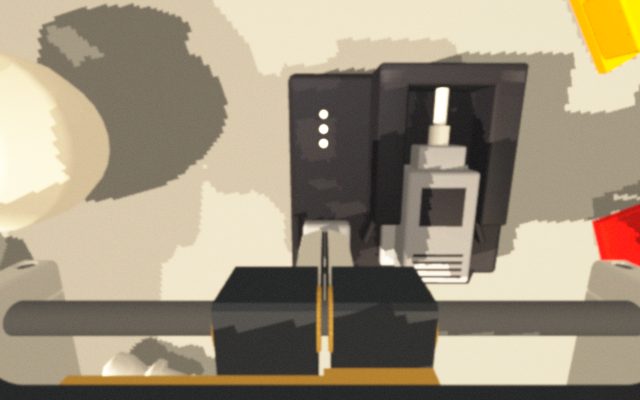

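The pack has popped out: the plunger rod is visible at (440,110) and the tail is at (440,280). I'll lift off the key, half open the gripper and hover over the tail.

Call:
jog_arm(moves=[{"x": 0, "y": 0, "z": 3, "wx": 0, "wy": 0, "wz": 0, "grip": 1}, {"x": 0, "y": 0, "z": 6, "wx": 0, "wy": 0, "wz": 0, "grip": 0.2}, {"x": -1.2, "y": -2.7, "z": 7, "wx": 0, "wy": 0, "wz": 0, "grip": -0.06}, {"x": -2.5, "y": -5.4, "z": 7, "wx": 0, "wy": 0, "wz": 0, "grip": -0.06}, {"x": -2.5, "y": -5.4, "z": 7, "wx": 0, "wy": 0, "wz": 0, "grip": -0.06}, {"x": -2.5, "y": -5.4, "z": 7, "wx": 0, "wy": 0, "wz": 0, "grip": -0.06}])

```text
time: 3.8
position: [0.5371, -0.1886, 0.1217]
eef_rot: [-3.105, 0.462, -0.001]
force: [0.5, 0.4, -0.2]
opening: 0.502
```

```bash
python3 - <<'E'
from h import *
c=look('wrist','w4'); s=look('scene','s4')
cv2.imwrite("pics/s4c.png",cv2.resize(s["color"][190:300,220:340,::-1],None,fx=4,fy=4))
E
```

```text
3.8 [ 0.5371 -0.1886  0.1217] [-3.1054e+00  4.6210e-01 -1.5000e-03] [ 0.55  0.39 -0.18] 0.502
tool y ang -106.93 z [ 0.0012  0.0018 -1.    ]
3.85 [ 0.5373 -0.1884  0.1218] [-3.1056e+00  4.6120e-01 -1.6000e-03] [-0.   -0.13 -0.46] 0.521
tool y ang -106.89 z [ 0.0013  0.0017 -1.    ]
```

View pics/w4.png

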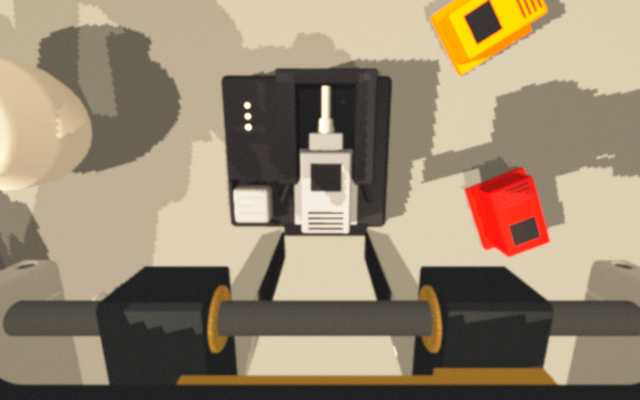

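View pics/s4c.png

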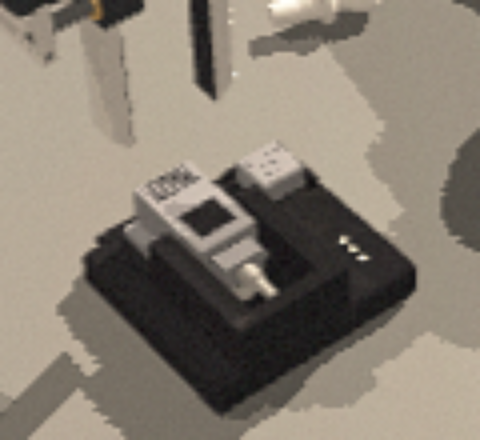

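```bash
python3 - <<'E'
from h import *
c=pickle.load(open("w4.pkl","rb"))
o=np.array([.5833,-.2032]);t=np.radians(-17.05);Rm=np.array([[np.cos(t),np.sin(t)],[-np.sin(t),np.cos(t)]])
for u,v in((325,232),(301,231),(350,231),(326,151),(325,190)):
    p=ray(c,u,v,.052); print((u,v),p.round(4),"dock",(Rm@(p[:2]-o)*1000).round(1))
print("tcp dock",Rm@(np.array([.5373,-.1884])-o)*1000)
E
```

```text
(325, 232) [ 0.5287 -0.1862  0.052 ] dock [-57.2   0.3]
(301, 231) [ 0.5346 -0.1694  0.052 ] dock [-56.5  18.1]
(350, 231) [ 0.5241 -0.2041  0.052 ] dock [-56.3 -18.2]
(326, 151) [ 0.5854 -0.204   0.052 ] dock [ 2.2 -0.2]
(325, 190) [ 0.5591 -0.1953  0.052 ] dock [-25.5   0.4]
tcp dock [-48.31771615   0.66204707]
```

Call:
jog_arm(moves=[{"x": 0, "y": -0.05, "z": -3, "wx": 0, "wy": 0, "wz": 0, "grip": -0.06}, {"x": 0, "y": -0.05, "z": -5.5, "wx": 0, "wy": 0, "wz": 0, "grip": -0.06}, {"x": 0, "y": -0.05, "z": -6.6, "wx": 0, "wy": 0, "wz": 0, "grip": -0.06}, {"x": 0, "y": -0.05, "z": -6.9, "wx": 0, "wy": 0, "wz": 0, "grip": -0.06}, {"x": 0, "y": -0.05, "z": -6.9, "wx": 0, "wy": 0, "wz": 0, "grip": 0.3}, {"x": 0, "y": -0.05, "z": -6.9, "wx": 0, "wy": 0, "wz": 0, "grip": 0.6}, {"x": 0, "y": -0.05, "z": -6.9, "wx": 0, "wy": 0, "wz": 0, "grip": 1}, {"x": 0, "y": -0.05, "z": -6.9, "wx": 0, "wy": 0, "wz": 0, "grip": 1}], grip_force=25)

```text
time: 4.9
position: [0.5382, -0.1891, 0.0541]
eef_rot: [-3.107, 0.461, -0.005]
force: [0.7, 0.3, 3.9]
opening: 0.381
```

Call:
jog_arm(moves=[{"x": -0.48, "y": 0.15, "z": 0.0, "wx": 0, "wy": 0, "wz": 0, "grip": 1}, {"x": -1.43, "y": 0.44, "z": 0.0, "wx": 0, "wy": 0, "wz": 0, "grip": 1}, {"x": -2.39, "y": 0.73, "z": 0.0, "wx": 0, "wy": 0, "wz": 0, "grip": 1}, {"x": -3.35, "y": 1.02, "z": 0.0, "wx": 0, "wy": 0, "wz": 0, "grip": 1}, {"x": -4.3, "y": 1.32, "z": 0.1, "wx": 0, "wy": 0, "wz": 0, "grip": 1}, {"x": -5.26, "y": 1.61, "z": 0.3, "wx": 0, "wy": 0, "wz": 0, "grip": 1}, {"x": -5.8, "y": 1.8, "z": 2, "wx": 0, "wy": 0, "wz": 0, "grip": 1}, {"x": -5.8, "y": 1.8, "z": 5, "wx": 0, "wy": 0, "wz": 0, "grip": 1}, {"x": -5.8, "y": 1.8, "z": 9, "wx": 0, "wy": 0, "wz": 0, "grip": 1}, {"x": -5.8, "y": 1.8, "z": 9, "wx": 0, "wy": 0, "wz": 0, "grip": 1}])

```text
time: 6.15
position: [0.4824, -0.1722, 0.1488]
eef_rot: [3.106, -0.461, 0.019]
force: [0.1, -0.3, -1.6]
opening: 0.381
```

```bash
python3 - <<'E'
from h import *
c=look('wrist','w5'); s=look('scene','s5')
cv2.imwrite("pics/s5c.png",cv2.resize(s["color"][120:300,180:340,::-1],None,fx=3,fy=3))
E
```

```text
6.15 [ 0.4824 -0.1722  0.1488] [ 3.106  -0.4605  0.0191] [ 0.08 -0.34 -1.64] 0.381
tool y ang -106.87 z [ 0.0118 -0.0034 -0.9999]
6.2 [ 0.481  -0.1715  0.1461] [ 3.1075 -0.4607  0.0116] [ 0.73  0.58 -2.08] 0.381
tool y ang -106.87 z [ 0.0073 -0.0012 -1.    ]
```

View pics/w5.png

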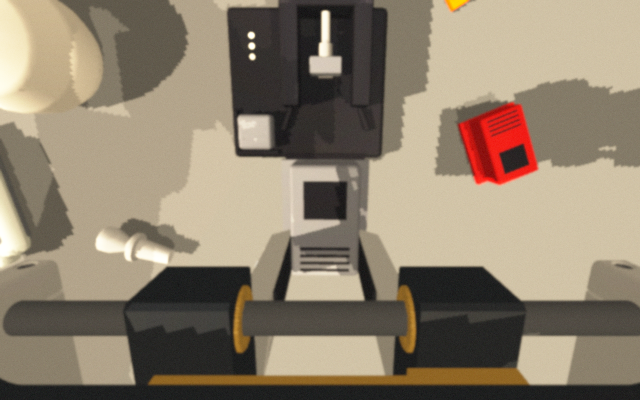

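View pics/s5c.png

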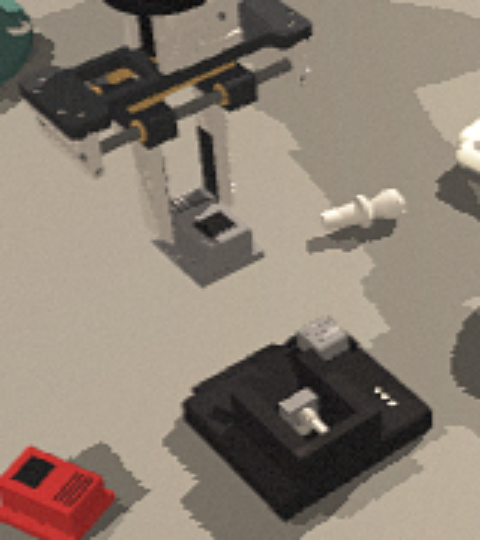

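Pack held level with nothing else disturbed. Next is a carry to in front of the handheld.

Call:
jog_arm(moves=[{"x": 0.1, "y": 2, "z": 1, "wx": 0, "wy": 0, "wz": 0, "grip": 1}, {"x": 0.2, "y": 6, "z": 2, "wx": 0, "wy": 0, "wz": 1, "grip": 1}, {"x": 0.3, "y": 11, "z": 2, "wx": 0, "wy": 0, "wz": 2, "grip": 1}, {"x": 0.4, "y": 16, "z": 2, "wx": 0, "wy": 0, "wz": 3, "grip": 1}, {"x": 0.5, "y": 21, "z": 2, "wx": 0, "wy": 0, "wz": 4, "grip": 1}, {"x": 0.6, "y": 26, "z": 2, "wx": 0, "wy": 0, "wz": 5.5, "grip": 1}, {"x": 0.7, "y": 31, "z": 2, "wx": 0, "wy": 0, "wz": 7, "grip": 1}, {"x": 0.8, "y": 35, "z": 2, "wx": 0, "wy": 0, "wz": 8, "grip": 1}, {"x": 0.9, "y": 38.5, "z": 2, "wx": 0, "wy": 0, "wz": 9, "grip": 1}, {"x": 0.9, "y": 40.2, "z": 2, "wx": 0, "wy": 0, "wz": 9, "grip": 1}, {"x": 0.9, "y": 40.2, "z": 2, "wx": 0, "wy": 0, "wz": 9, "grip": 1}, {"x": 0.9, "y": 40.2, "z": 2, "wx": 0, "wy": 0, "wz": 9, "grip": 1}])

```text
time: 7.75
position: [0.4887, 0.2301, 0.1638]
eef_rot: [-3.134, 0.217, -0.004]
force: [0.4, -0.4, -1.8]
opening: 0.38
```

```bash
python3 - <<'E'
from h import *
c=look('wrist','w6')
P=cloud(c,c["T"])
for (u,v) in((300,175),(345,175),(300,230),(345,230)): print(P[v,u].round(4))
E
```

```text
7.75 [0.4887 0.2301 0.1638] [-3.1337  0.217  -0.0044] [ 0.38 -0.36 -1.78] 0.38
tool y ang -97.92 z [ 2.8e-03  1.0e-04 -1.0e+00]
[0.5341 0.2363 0.1616]
[0.531  0.2141 0.1616]
[0.5062 0.2405 0.1635]
[0.5025 0.2176 0.1619]
```

View pics/w6.png

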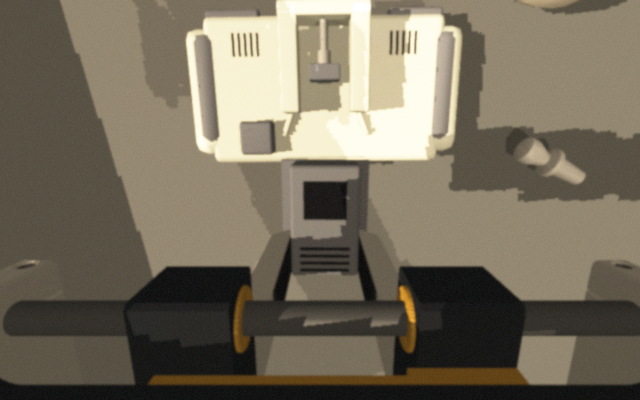

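```bash
python3 - <<'E'
from h import *
c=pickle.load(open("w6.pkl","rb"))
cv2.imwrite("pics/w6c.png",cv2.resize(c["color"][0:280,180:470,::-1],None,fx=2.7,fy=2.1,interpolation=cv2.INTER_CUBIC))
P=cloud(c,c["T"]); z=P[:,:,2]
w=np.zeros(z.shape,bool);w[0:160,270:385]=True
m=w&(abs(z-.062)<.005); Q=P[m]; r=cv2.minAreaRect((Q[:,:2]*1000).astype(np.float32));print(len(Q),Q.mean(0),np.round(r[0],1),np.round(r[1],1),round(r[2],1))
for v in (30,45,60,75,90,100,108):
    us=np.where(m[v])[0]; 
    if len(us):
        gaps=np.where(np.diff(us)>5)[0]; e=[us[0]]+[x for g in gaps for x in(us[g],us[g+1])]+[us[-1]]
        print(v,e,[ray(c,u,v,.062)[:2].round(4).tolist() for u in e])
print("front ends",[ (u,np.where(m[:,u])[0].max(),ray(c,u,np.where(m[:,u])[0].max()+.5,.062).round(4)) for u in(289,293,357,362)])
# key
hsv=cv2.cvtColor(c["color"],cv2.COLOR_RGB2HSV)
k=np.zeros(z.shape,np.uint8);k[115:158,235:280]=(hsv[115:158,235:280,2]<130)
n,l,st,ce=cv2.connectedComponentsWithStats(k);i=1+st[1:,4].argmax();r=cv2.minAreaRect(np.argwhere(l==i)[:,::-1].astype(np.float32));print("key",st[i],r,ray(c,*r[0],.046).round(4))
# grips
for a,b in((190,225),(425,460)):
    k=np.zeros(z.shape,np.uint8);k[25:150,a:b]=(hsv[25:150,a:b,1]<60)&(hsv[25:150,a:b,2]<150)
    n,l,st,ce=cv2.connectedComponentsWithStats(k);i=1+st[1:,4].argmax();r=cv2.minAreaRect(np.argwhere(l==i)[:,::-1].astype(np.float32));print("grip",st[i],np.round(r[0],1),np.round(r[1],1),r[2],ray(c,*r[0],.034).round(4))
for u,v in((325,273),(291,273),(359,273),(325,166)): print("pack",u,v,ray(c,u,v,.1625).round(4),z[v-3,u])
E
```

```text
5237 [0.61184763 0.21382804 0.06218025] [605.5 214.5] [68.3 77.4] 82.6
30 [np.int64(278), np.int64(296), np.int64(351), np.int64(370)] [[0.6283, 0.2455], [0.6265, 0.2324], [0.621, 0.1925], [0.6191, 0.1787]]
45 [np.int64(279), np.int64(297), np.int64(351), np.int64(369)] [[0.6182, 0.2464], [0.6164, 0.2332], [0.6109, 0.1937], [0.6091, 0.1805]]
60 [np.int64(279), np.int64(297), np.int64(351), np.int64(369)] [[0.6081, 0.2482], [0.6062, 0.2349], [0.6007, 0.1949], [0.5989, 0.1816]]
75 [np.int64(280), np.int64(298), np.int64(314), np.int64(336), np.int64(351), np.int64(369)] [[0.5976, 0.2492], [0.5957, 0.2358], [0.5941, 0.2238], [0.5918, 0.2073], [0.5903, 0.1961], [0.5884, 0.1827]]
90 [np.int64(281), np.int64(298), np.int64(351), np.int64(368)] [[0.5869, 0.2503], [0.5851, 0.2374], [0.5796, 0.1974], [0.5778, 0.1845]]
100 [np.int64(281), np.int64(299), np.int64(351), np.int64(368)] [[0.5797, 0.2515], [0.5778, 0.2378], [0.5724, 0.1982], [0.5706, 0.1853]]
108 [np.int64(281), np.int64(299), np.int64(351), np.int64(368)] [[0.5739, 0.2525], [0.572, 0.2387], [0.5665, 0.1989], [0.5647, 0.1859]]
front ends [(289, np.int64(111), array([0.5705, 0.2468, 0.062 ])), (293, np.int64(111), array([0.57  , 0.2437, 0.062 ])), (357, np.int64(110), array([0.564 , 0.1945, 0.062 ])), (362, np.int64(110), array([0.5635, 0.1907, 0.062 ]))]
key [257 121  19  32 206] ((270.3965759277344, 134.7413787841797), (33.61085510253906, 15.412713050842285), 68.19859313964844) [0.555  0.2668 0.046 ]
grip [201  36  17 104 864] [209.3  87.5] [103.8   9.4] 84.98689270019531 [0.6005 0.313  0.034 ]
grip [433  71  18  67 161] [446.8 105. ] [11.6 67.4] 14.697319030761719 [0.5589 0.1152 0.034 ]
pack 325 273 [0.4802 0.2311 0.1625] 0.16159298644378112
pack 291 273 [0.4827 0.2492 0.1625] 0.1628820908345326
pack 359 273 [0.4777 0.2131 0.1625] 0.16708816924109138
pack 325 166 [0.5369 0.2234 0.1625] 0.1560665757518427
```

View pics/w6c.png

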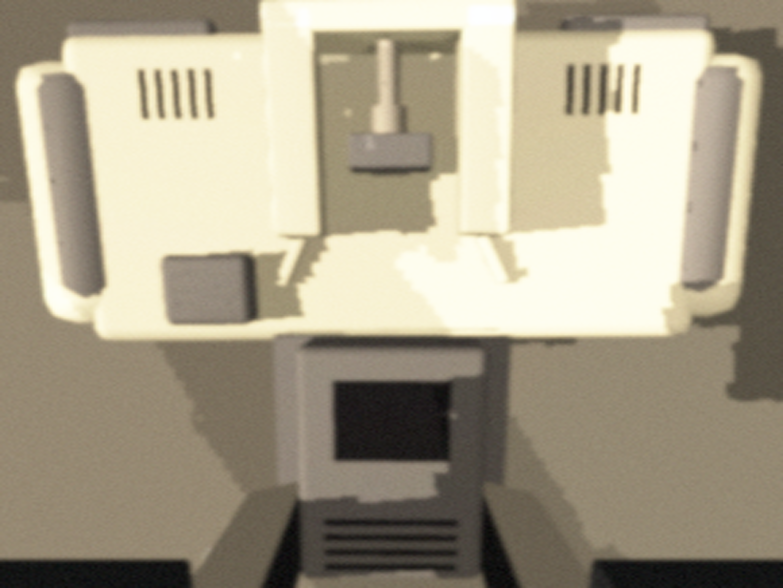

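Call:
jog_arm(moves=[{"x": 1.0, "y": -0.2, "z": -2, "wx": 0, "wy": 0, "wz": 0.6, "grip": 1}, {"x": 1.25, "y": -0.25, "z": -5, "wx": 0, "wy": 0, "wz": 0.6, "grip": 1}, {"x": 1.25, "y": -0.25, "z": -8, "wx": 0, "wy": 0, "wz": 0.6, "grip": 1}, {"x": 1.25, "y": -0.25, "z": -9.2, "wx": 0, "wy": 0, "wz": 0.6, "grip": 1}, {"x": 1.25, "y": -0.25, "z": -9.7, "wx": 0, "wy": 0, "wz": 0.6, "grip": 1}, {"x": 1.25, "y": -0.25, "z": -9.8, "wx": 0, "wy": 0, "wz": 0.6, "grip": 1}, {"x": 1.25, "y": -0.25, "z": -9.8, "wx": 0, "wy": 0, "wz": 0.6, "grip": 1}])

```text
time: 8.68
position: [0.5022, 0.2276, 0.0671]
eef_rot: [-3.134, 0.201, -0.008]
force: [0.7, 0.0, -0.7]
opening: 0.383
```

```bash
python3 - <<'E'
from h import *
c=look('wrist','w7');s=look('side','d7')
cv2.imwrite("pics/d7c.png",cv2.resize(s["color"][220:350,190:350,::-1],None,fx=4,fy=4,interpolation=cv2.INTER_CUBIC))
cv2.imwrite("pics/w7c.png",cv2.resize(c["color"][0:290,180:470,::-1],None,fx=2.5,fy=2,interpolation=cv2.INTER_CUBIC))
E
```

```text
8.675 [0.5022 0.2276 0.0671] [-3.1336  0.2014 -0.0082] [ 0.72  0.04 -0.69] 0.383
tool y ang -97.36 z [ 0.0053  0.0012 -1.    ]
8.725 [0.5022 0.2277 0.0672] [-3.1336  0.2012 -0.0082] [ 0.66  0.03 -1.29] 0.381
tool y ang -97.35 z [ 0.0053  0.0012 -1.    ]
```

View pics/w7c.png

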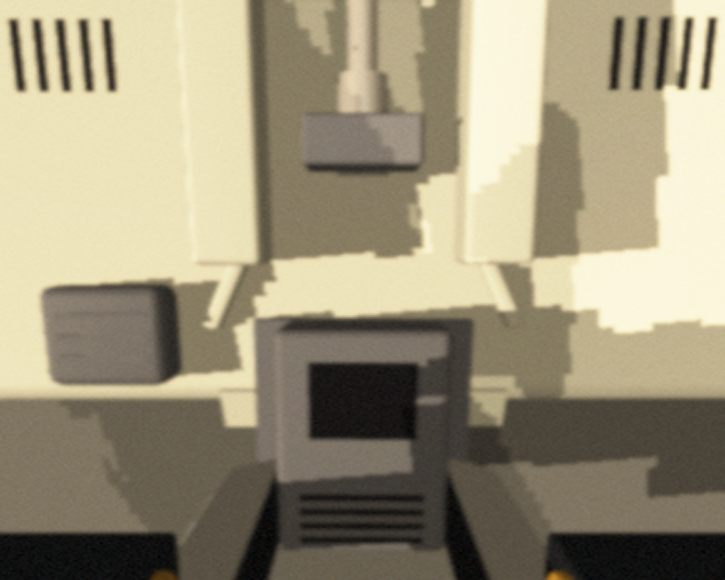

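View pics/d7c.png

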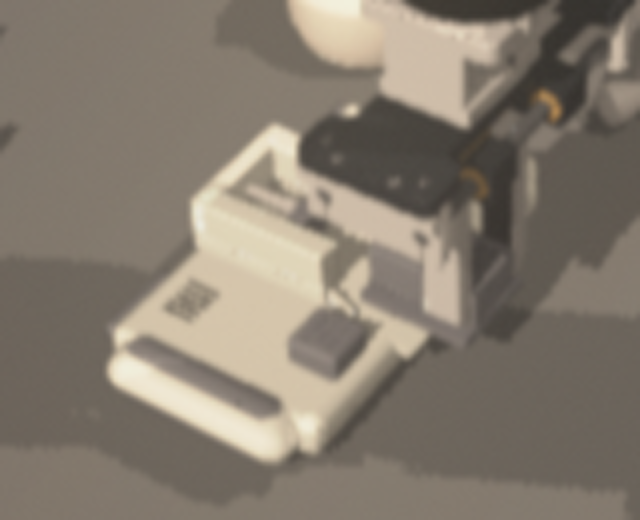

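Call:
jog_arm(moves=[{"x": 0.0, "y": 0.0, "z": -0.15, "wx": 0, "wy": 0, "wz": 0, "grip": 1}, {"x": 0.0, "y": 0.0, "z": -0.25, "wx": 0, "wy": 0, "wz": 0, "grip": 1}, {"x": 0.4, "y": -0.05, "z": -0.25, "wx": 0, "wy": 0, "wz": 0, "grip": 1}, {"x": 0.8, "y": -0.1, "z": -0.25, "wx": 0, "wy": 0, "wz": 0, "grip": 1}, {"x": 1.2, "y": -0.15, "z": -0.25, "wx": 0, "wy": 0, "wz": 0, "grip": 1}, {"x": 1.6, "y": -0.2, "z": -0.25, "wx": 0, "wy": 0, "wz": 0, "grip": 1}, {"x": 1.6, "y": -0.2, "z": -0.25, "wx": 0, "wy": 0, "wz": 0, "grip": 1}])

```text
time: 9.65
position: [0.5185, 0.2256, 0.0646]
eef_rot: [-3.134, 0.202, -0.008]
force: [-0.1, -0.5, -1.1]
opening: 0.382
```

```bash
python3 - <<'E'
from h import *
c=look('wrist','w8')
cv2.imwrite("pics/w8c.png",cv2.resize(c["color"][0:290,180:470,::-1],None,fx=2.5,fy=2,interpolation=cv2.INTER_CUBIC))
E
```

```text
9.65 [0.5185 0.2256 0.0646] [-3.1336  0.2016 -0.0083] [-0.08 -0.54 -1.12] 0.382
tool y ang -97.36 z [ 0.0054  0.0011 -1.    ]
```

View pics/w8c.png

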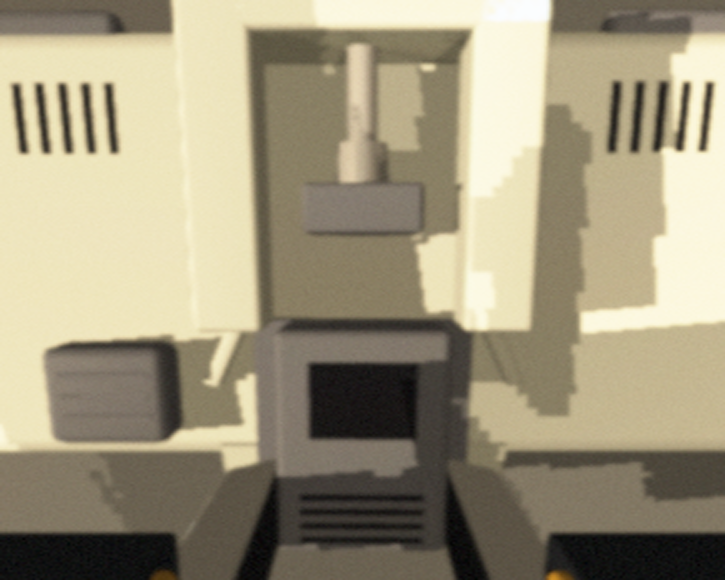

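Call:
jog_arm(moves=[{"x": 0.3, "y": -0.04, "z": -0.05, "wx": 0, "wy": 0, "wz": 0, "grip": 1}, {"x": 0.6, "y": -0.08, "z": -0.05, "wx": 0, "wy": 0, "wz": 0, "grip": 1}, {"x": 0.9, "y": -0.12, "z": -0.05, "wx": 0, "wy": 0, "wz": 0, "grip": 1}, {"x": 1.2, "y": -0.15, "z": -0.05, "wx": 0, "wy": 0, "wz": 0, "grip": 1}, {"x": 1.2, "y": -0.15, "z": -0.05, "wx": 0, "wy": 0, "wz": 0, "grip": 1}])

```text
time: 10.32
position: [0.531, 0.2242, 0.0645]
eef_rot: [-3.133, 0.202, -0.01]
force: [0.8, -0.6, 1.5]
opening: 0.376
```

Call:
jog_arm(moves=[{"x": 0.3, "y": -0.04, "z": 0, "wx": 0, "wy": 0, "wz": 0, "grip": 1}, {"x": 0.6, "y": -0.08, "z": 0, "wx": 0, "wy": 0, "wz": 0, "grip": 1}, {"x": 0.9, "y": -0.12, "z": 0, "wx": 0, "wy": 0, "wz": 0, "grip": 1}, {"x": 1.2, "y": -0.15, "z": 0, "wx": 0, "wy": 0, "wz": 0, "grip": 1}, {"x": 1.2, "y": -0.15, "z": 0, "wx": 0, "wy": 0, "wz": 0, "grip": 1}])

```text
time: 10.95
position: [0.5423, 0.2225, 0.0641]
eef_rot: [-3.134, 0.202, -0.007]
force: [-3.1, -0.3, 1.3]
opening: 0.38
```

```bash
python3 - <<'E'
from h import *
c=look('wrist','w9')
cv2.imwrite("pics/w9c.png",cv2.resize(c["color"][0:290,180:470,::-1],None,fx=2.5,fy=2,interpolation=cv2.INTER_CUBIC))
E
```

```text
10.95 [0.5423 0.2225 0.0641] [-3.1338  0.2017 -0.0069] [-3.11 -0.3   1.28] 0.38
tool y ang -97.36 z [ 0.0045  0.001  -1.    ]
```

View pics/w9c.png

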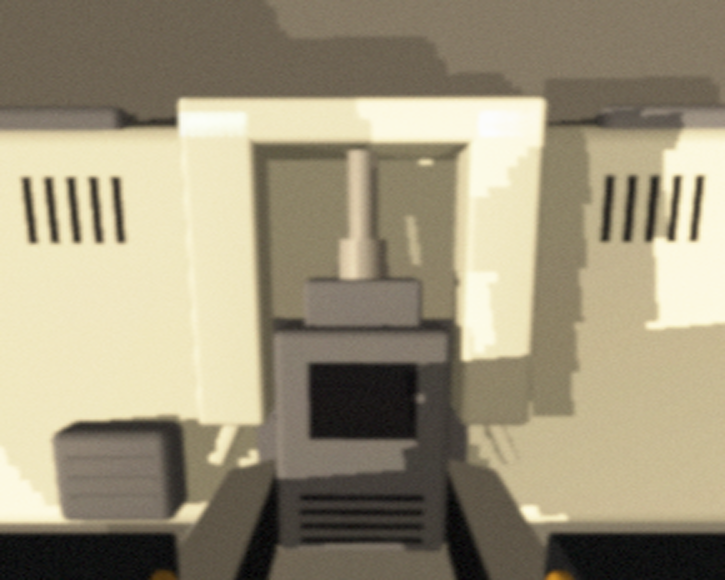

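The nose is in the grooves and on the plunger, with 3 N pushing back. I'll release, lift, and go behind the tail with the fingers closed.

Call:
jog_arm(moves=[{"x": 0, "y": 0, "z": 0, "wx": 0, "wy": 0, "wz": 0, "grip": 0.1}, {"x": 0, "y": 0, "z": 0, "wx": 0, "wy": 0, "wz": 0, "grip": -0.06}, {"x": 0, "y": 0, "z": 2.5, "wx": 0, "wy": 0, "wz": 0, "grip": -0.06}, {"x": 0, "y": 0, "z": 5, "wx": 0, "wy": 0, "wz": 0, "grip": -0.06}, {"x": -1.3, "y": 0.16, "z": 5.5, "wx": 0, "wy": 0, "wz": 0, "grip": 0.5}, {"x": -2.6, "y": 0.33, "z": 5.5, "wx": 0, "wy": 0, "wz": 0, "grip": 1}, {"x": -2.6, "y": 0.33, "z": 5.5, "wx": 0, "wy": 0, "wz": 0, "grip": 1}, {"x": -2.6, "y": 0.33, "z": 5.5, "wx": 0, "wy": 0, "wz": 0, "grip": 1}])

```text
time: 12.0
position: [0.5156, 0.2257, 0.118]
eef_rot: [-3.135, 0.201, -0.005]
force: [0.3, 0.2, -0.0]
opening: 0.144
```

```bash
python3 - <<'E'
from h import *
c=look('wrist','w10')
cv2.imwrite("pics/w10c.png",cv2.resize(c["color"][0:290,180:470,::-1],None,fx=2.5,fy=2,interpolation=cv2.INTER_CUBIC))
E
```

```text
12.0 [0.5156 0.2257 0.118 ] [-3.1346  0.2012 -0.0052] [ 0.33  0.22 -0.04] 0.144
tool y ang -97.34 z [ 3.4e-03  3.0e-04 -1.0e+00]
```

View pics/w10c.png

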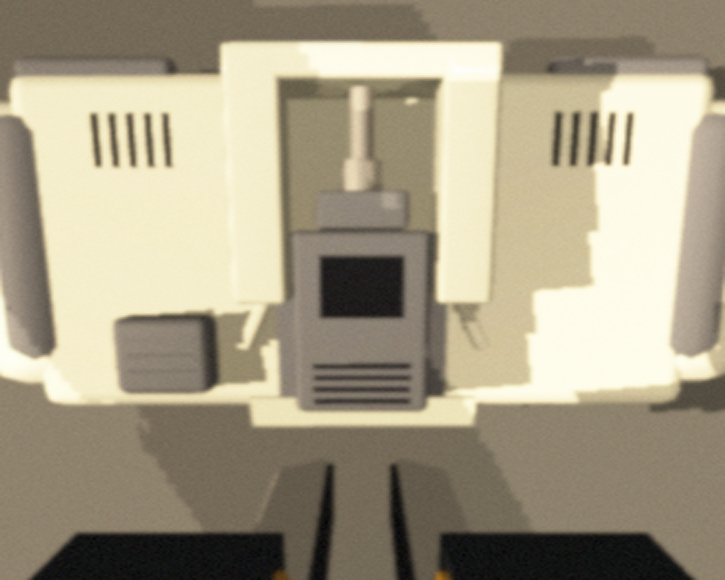

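```bash
python3 - <<'E'
from h import *
c=pickle.load(open("w10.pkl","rb"))
o=np.array([.587,.2166]);t=np.radians(-7.3);Rm=np.array([[np.cos(t),np.sin(t)],[-np.sin(t),np.cos(t)]])
for u,v,z in((324,204,.062),(298,204,.062),(351,204,.062),(324,116,.062),(274,151,.062),(374,151,.062)):
    p=ray(c,u,v,z);print(u,v,p.round(4),(Rm@(p[:2]-o)*1000).round(1))
print("tcp",Rm@(np.array([.5156,.2257])-o)*1000)
E
```

```text
324 204 [0.5317 0.2242 0.062 ] [-55.8   0.6]
298 204 [0.534  0.2418 0.062 ] [-55.8  18.3]
351 204 [0.5294 0.206  0.062 ] [-55.8 -17.9]
324 116 [0.5892 0.2169 0.062 ] [2.1 0.6]
274 151 [0.5713 0.2523 0.062 ] [-20.1  33.4]
374 151 [0.5631 0.1872 0.062 ] [-20.  -32.2]
tcp [-7.19775511e+01 -4.61736266e-02]
```

Call:
jog_arm(moves=[{"x": 0, "y": 0, "z": -3, "wx": 0, "wy": 0, "wz": 0, "grip": 1}, {"x": 0, "y": 0, "z": -5.4, "wx": 0, "wy": 0, "wz": 0, "grip": 1}, {"x": 0, "y": 0, "z": -5.9, "wx": 0, "wy": 0, "wz": 0, "grip": 1}, {"x": 0.3, "y": -0.04, "z": -5.9, "wx": 0, "wy": 0, "wz": 0, "grip": 1}, {"x": 0.6, "y": -0.08, "z": -5.9, "wx": 0, "wy": 0, "wz": 0, "grip": 1}, {"x": 0.9, "y": -0.12, "z": -5.9, "wx": 0, "wy": 0, "wz": 0, "grip": 1}, {"x": 1.1, "y": -0.14, "z": -5.9, "wx": 0, "wy": 0, "wz": 0, "grip": 1}, {"x": 1.3, "y": -0.17, "z": -5.9, "wx": 0, "wy": 0, "wz": 0, "grip": 1}])

```text
time: 13.05
position: [0.5278, 0.2245, 0.0602]
eef_rot: [-3.134, 0.201, -0.001]
force: [-5.3, 0.3, 3.9]
opening: 0.007
```

Call:
jog_arm(moves=[{"x": 0.3, "y": -0.04, "z": 0, "wx": 0, "wy": 0, "wz": 0, "grip": 1}, {"x": 0.6, "y": -0.08, "z": 0, "wx": 0, "wy": 0, "wz": 0, "grip": 1}, {"x": 0.9, "y": -0.12, "z": 0, "wx": 0, "wy": 0, "wz": 0, "grip": 1}, {"x": 1.2, "y": -0.15, "z": 0, "wx": 0, "wy": 0, "wz": 0, "grip": 1}, {"x": 1.5, "y": -0.19, "z": 0, "wx": 0, "wy": 0, "wz": 0, "grip": 1}, {"x": 1.7, "y": -0.22, "z": 0, "wx": 0, "wy": 0, "wz": 0, "grip": 1}])

```text
time: 13.8
position: [0.5432, 0.2225, 0.0602]
eef_rot: [-3.134, 0.201, 0.005]
force: [-5.4, 0.0, 0.9]
opening: 0.003
```

```bash
python3 - <<'E'
from h import *
c=look('wrist','w11')
cv2.imwrite("pics/w11c.png",cv2.resize(c["color"][0:290,180:470,::-1],None,fx=2.5,fy=2,interpolation=cv2.INTER_CUBIC))
E
```

```text
13.8 [0.5432 0.2225 0.0602] [-3.134   0.2005  0.0054] [-5.42  0.02  0.9 ] 0.003
tool y ang -97.32 z [-0.0034  0.0014 -1.    ]
```

View pics/w11c.png

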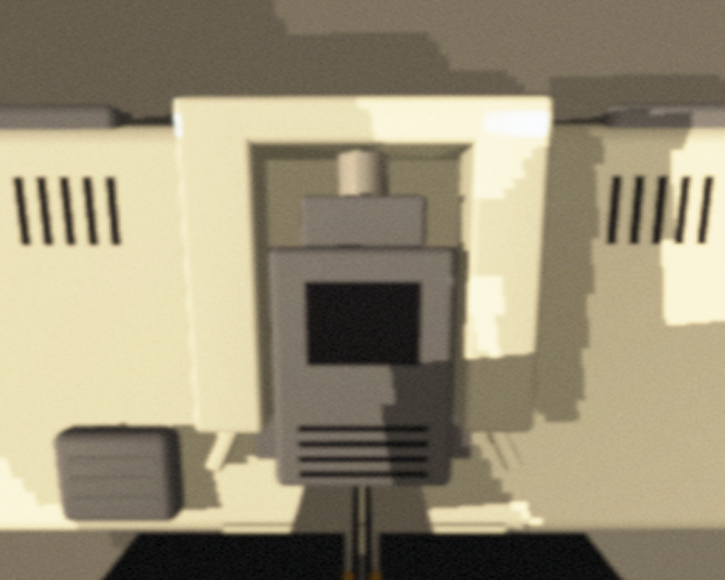

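Call:
jog_arm(moves=[{"x": 0.2, "y": -0.03, "z": 0, "wx": 0, "wy": 0, "wz": 0, "grip": 1}, {"x": 0.35, "y": -0.05, "z": 0, "wx": 0, "wy": 0, "wz": 0, "grip": 1}, {"x": 0.5, "y": -0.06, "z": 0, "wx": 0, "wy": 0, "wz": 0, "grip": 1}, {"x": 0.6, "y": -0.08, "z": 0, "wx": 0, "wy": 0, "wz": 0, "grip": 1}, {"x": 0.7, "y": -0.09, "z": 0, "wx": 0, "wy": 0, "wz": 0, "grip": 1}, {"x": 0.75, "y": -0.1, "z": 0, "wx": 0, "wy": 0, "wz": 0, "grip": 1}])

```text
time: 14.6
position: [0.5493, 0.2217, 0.0603]
eef_rot: [-3.134, 0.2, 0.011]
force: [-6.4, 0.7, 1.1]
opening: 0.008
```

```bash
python3 - <<'E'
from h import *
c=look('wrist','w12')
cv2.imwrite("pics/w12c.png",cv2.resize(c["color"][0:290,180:470,::-1],None,fx=2.5,fy=2,interpolation=cv2.INTER_CUBIC))
E
```

```text
14.6 [0.5493 0.2217 0.0603] [-3.1341  0.2001  0.011 ] [-6.42  0.65  1.14] 0.008
tool y ang -97.31 z [-0.0069  0.0015 -1.    ]
```

View pics/w12c.png

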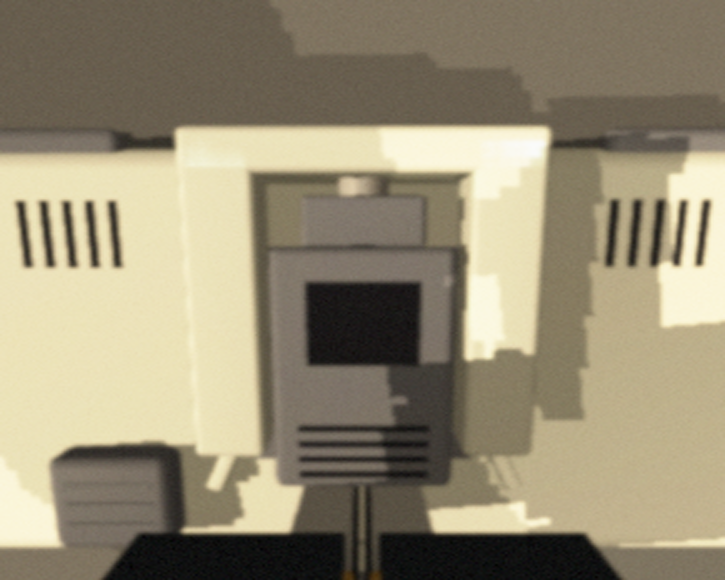

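```bash
python3 - <<'E'
from h import *
o=np.array([.587,.2166]);t=np.radians(-7.3);Rm=np.array([[np.cos(t),np.sin(t)],[-np.sin(t),np.cos(t)]])
for f,L in(("w11",((300,242),(350,242),(324,123),(264,215),(390,215))),("w12",((300,242),(350,242),(324,123),(264,227),(390,227)))):
  c=pickle.load(open(f+".pkl","rb"));P=cloud(c,c["T"])
  for u,v in L:
    p=ray(c,u,v,.062);print(f,u,v,p.round(4),(Rm@(p[:2]-o)*1000).round(1),P[v-3,u,2].round(4))
c=pickle.load(open("w2.pkl","rb"))
E
```

```text
w11 300 242 [0.5548 0.2338 0.062 ] [-34.1  13. ] 0.0626
w11 350 242 [0.5516 0.2085 0.062 ] [-34.1 -12.6] 0.0633
w11 324 123 [0.6119 0.2142 0.062 ] [25.   0.8] 0.0566
w11 264 215 [0.5713 0.2497 0.062 ] [-19.8  30.8] 0.0629
w11 390 215 [0.5634 0.187  0.062 ] [-19.7 -32.3] 0.0621
w12 300 242 [0.561 0.233 0.062] [-27.9  13. ] 0.0628
w12 350 242 [0.5578 0.2076 0.062 ] [-27.9 -12.6] 0.0615
w12 324 123 [0.6181 0.2134 0.062 ] [31.2  0.8] 0.0556
w12 264 227 [0.5712 0.25   0.062 ] [-19.9  31.1] 0.0632
w12 390 227 [0.5632 0.1867 0.062 ] [-19.8 -32.7] 0.0627
```

The tail reads -27.9 mm, about 2 mm past home and short of the hard stop. I'll back off and see whether the catch holds.

Call:
jog_arm(moves=[{"x": -0.5, "y": 0.06, "z": 0, "wx": 0, "wy": 0, "wz": 0, "grip": 1}, {"x": -1.2, "y": 0.15, "z": 0, "wx": 0, "wy": 0, "wz": 0, "grip": 1}, {"x": -1.8, "y": 0.23, "z": 0, "wx": 0, "wy": 0, "wz": 0, "grip": 1}, {"x": -1.8, "y": 0.23, "z": 0, "wx": 0, "wy": 0, "wz": 0, "grip": 1}])

```text
time: 15.15
position: [0.5312, 0.2241, 0.0606]
eef_rot: [-3.134, 0.2, 0.01]
force: [0.4, -0.7, -0.6]
opening: 0.004
```

```bash
python3 - <<'E'
from h import *
c=look('wrist','w13')
cv2.imwrite("pics/w13c.png",cv2.resize(c["color"][0:290,180:470,::-1],None,fx=2.5,fy=2,interpolation=cv2.INTER_CUBIC))
E
```

```text
15.15 [0.5312 0.2241 0.0606] [-3.134   0.1996  0.0095] [ 0.41 -0.73 -0.65] 0.004
tool y ang -97.29 z [-0.006   0.0016 -1.    ]
```

View pics/w13c.png

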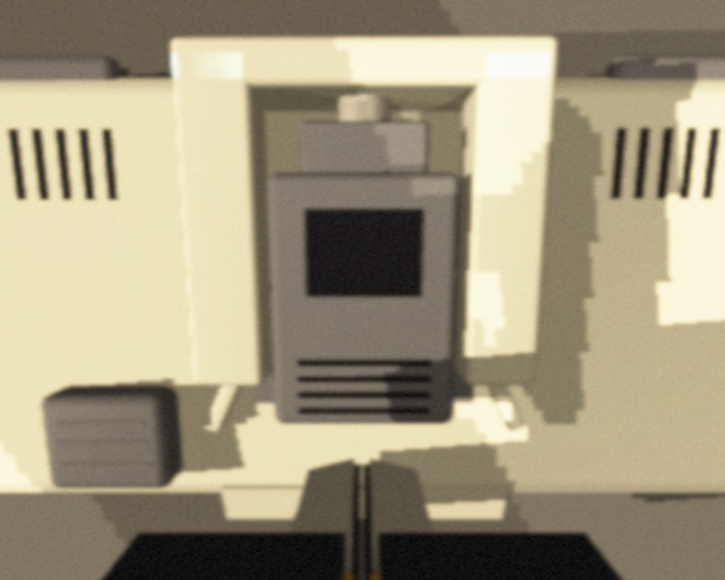

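The pack stayed put with the fingers 10+ mm clear of it. I'll retreat upward and check again.

Call:
jog_arm(moves=[{"x": -1, "y": 0.1, "z": 3, "wx": 0, "wy": 0, "wz": 0, "grip": 1}, {"x": -2, "y": 0.2, "z": 8, "wx": 0, "wy": 0, "wz": 0, "grip": 0}, {"x": -3, "y": 0.3, "z": 12, "wx": 0, "wy": 0, "wz": 0, "grip": -0.5}, {"x": -3, "y": 0.3, "z": 13, "wx": 0, "wy": 0, "wz": 0, "grip": -0.5}, {"x": -3, "y": 0.3, "z": 13, "wx": 0, "wy": 0, "wz": 0, "grip": -0.5}, {"x": -3, "y": 0.3, "z": 13, "wx": 0, "wy": 0, "wz": 0, "grip": -0.5}, {"x": -3, "y": 0.3, "z": 13, "wx": 0, "wy": 0, "wz": 0, "grip": -0.5}])

```text
time: 16.08
position: [0.5008, 0.2267, 0.1882]
eef_rot: [3.135, -0.2, -0.015]
force: [-0.2, 1.4, -0.4]
opening: 0.609
```

```bash
python3 - <<'E'
from h import *
c=look('wrist','w14'); s=look('scene','s14')
P=cloud(c,c["T"])
o=np.array([.587,.2166]);t=np.radians(-7.3);Rm=np.array([[np.cos(t),np.sin(t)],[-np.sin(t),np.cos(t)]])
q=(P[:,:,:2]-o)@Rm.T*1000
m=(abs(P[:,:,2]-.062)<.004)&(abs(q[:,:,1])<12)&(q[:,:,0]<20)&(q[:,:,0]>-60)
print("tail x",np.percentile(q[m][:,0],[0.5,1,2]))
m=(abs(P[:,:,2]-.062)<.004)&(abs(q[:,:,1])<33)&(abs(q[:,:,1])>22)&(q[:,:,0]<20)&(q[:,:,0]>-60)
print("block x",np.percentile(q[m][:,0],[0.5,1,2]))
E
```

```text
16.075 [0.5008 0.2267 0.1882] [ 3.1349 -0.2002 -0.0153] [-0.23  1.36 -0.37] 0.609
tool y ang -97.31 z [-9.8e-03  3.0e-04 -1.0e+00]
16.125 [0.501  0.2268 0.1887] [ 3.1352 -0.2002 -0.0142] [0.43 0.5  0.18] 0.649
tool y ang -97.31 z [-9.e-03  6.e-04 -1.e+00]
tail x [-29.77460967 -29.74422199 -28.90710019]
block x [-19.75372452 -19.69382604 -18.93280189]
```

View pics/w14.png

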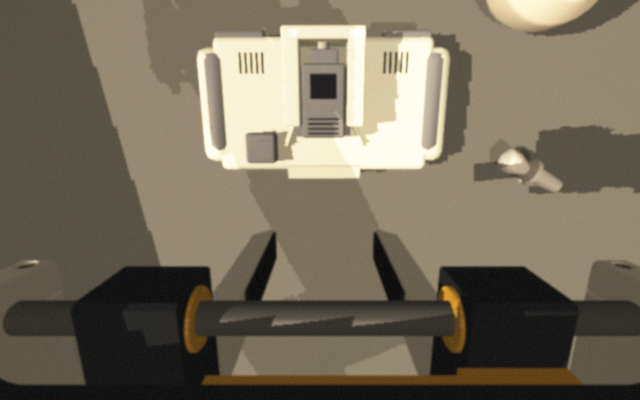

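View pics/s14.png

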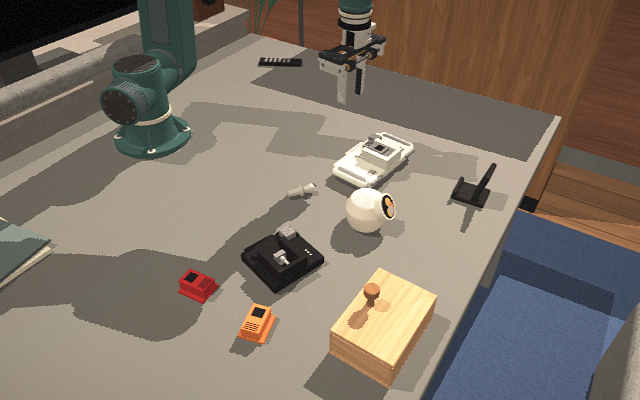

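The pack is home: its tail is at -29.8 mm (should be -30) with the block ends at -19.8 mm. The dock is empty, and the bystanders sit at the same pixels as at the start.

```bash
python3 -c "
from cell import robot
print(robot.hand_in())"
```

```text
the job is handed in; nothing more can be done
None
```

The pack is in the handheld's bay, held fully home by its catch, and I handed the job in at about 16 s of the 51 s allowed.

**What I did:** I pressed the dock's key with closed fingers, and the pack popped out to about 27 mm. I gripped its tail, slid it off the rail and started it into the handheld's grooves. I then let go and pushed it home from behind with closed fingers. The highest push force in the readings, each taken at the end of a move, was about 6.5 N.

**Last checks:**
- **Pack home:** its tail measured -29.8 mm against the nominal -30 mm, after the fingers had backed off. The plunger did not push it out again. The click itself can't be read directly; I inferred it from the pack staying put.
- **Robot clear:** the gripper is open and about 10 cm above the handheld, touching nothing.
- **Other things:** the salt pig, the stopper and the red and orange packs look unmoved in the scene picture.

**Failures or disagreements:** my first move call was refused as invalid, with no motion, because the rows left out `wx` and `wy`. During the final push the tail measured about 2 mm deeper than the fingers' position implied. It was inside the 3 mm overtravel, and the pack settled back to home.

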